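# Shim the rocking comparator stand

### The job

The dial comparator stand rocks because one of its four ball feet, the one at the corner nearest the wooden wedge, is shorter than the others. With the fingertips push the wedge along the bench, thin edge first, under that short foot until the stand is level and no longer rocks, then leave the wedge there. Do not lift the wedge, do not touch or shove the stand, and leave the sample blocks and the jar where they are.

Things in the scene. Friction and masses are not known exactly. Their poses are not given: they have to be found in the camera images.
- stand: Loose dial comparator stand, about 2.8 kg: grey base plate 190 x 150 mm (own x, y), underside 22, top 48 mm above the bench when level. Four rubber ball feet, radius 20 mm, centred at (+-85, +-65) mm, each under a 43 mm round boss. Column at (35, 40) 213 mm high, dial on an arm at 165 mm. Origin: middle of base at bench height; own z up (vertical = level); own -x side faces the wedge.
- short_foot (a point): Lowest point of the short ball foot at (-85, -65) mm of the stand, mounted 7 mm higher than the other three, so the stand leans about 0.07 rad onto it, loading it with about 5 N. Height over the bench: about 0 at the start, 7 mm when level. Pushing the wedge takes up to about 10 N; once level it jams: resistance climbs past 15 N, then at 25 N or so the whole stand slides.
- raised_foot (a point): Lowest point of the diagonally opposite ball foot, at (85, 65) mm of the stand: about 14 mm above the bench at the start, 0 when the stand is level.
- wedge: Loose hardwood wedge, 50 g, flat on the bench: 100 mm long (own x), 50 wide (own y), top sloping evenly from 13.5 mm thick at own -x (upright flat end face) to 1.5 mm at own +x, which points roughly at the short foot from 40 to 80 mm away. Origin: centre of underside. 7 mm thick 46 mm behind the thin edge: the foot's lowest point belongs there. It stays put when let go.
- wedge_thin_edge (a point): Middle of the thin edge, on the bench (own x = +50 mm of the wedge).
- wedge_thick_end (a point): Middle of the thick end face, 6.75 mm above the bench (own x = -50 mm of the wedge): the face to push on.
- sample_a: Loose sample block, aluminium with dark brown paper honeycomb on top, 55 x 55 mm, 64 mm high; bystander to the left of the wedge's lane. Origin under its middle.
- sample_b: Loose sample block like sample_a but with amber honeycomb; bystander to the right of the wedge's lane. Origin under its middle.
- jar: Closed grey jar with white lid, 52 mm diameter, 65 mm high, loose; bystander to the left. Origin under its middle.
Things that resemble listed ones, but are neither listed nor needed, are in the scene too. Of the things shaped like the wedge, the wooden one is meant.

How it is judged (in metres and radians):
At the end, for the whole second after the job is handed in: The stand is level within 0.012 rad (0.7 degrees) and at rest, the wedge lies flat on the bench, at rest, and carries the short foot with more than 1 N (angle between stand's own z axis and vertical below 0.012 rad and contact force between wedge and stand above 1 N and angle between wedge's own z axis and vertical below 0.03 rad and height (world z) of wedge below 0.004 m and linear speed of each of stand, wedge below 0.01 m/s); the robot touches nothing.
It fails at once if the wedge is lifted (more than 8 mm) or tipped up (height (world z) of wedge above 0.008 m or angle between wedge's own z axis and vertical above 0.2 rad).
It fails at once if the stand is touched by the fingers or the arm (more than 2 N) (contact force between any of the fingers, the arm and stand above 2 N).
It fails at once if the stand is shoved more than 25 mm or tipped (distance of stand from where it was at the start of the episode above 0.025 m or angle between stand's own z axis and vertical above 0.15 rad).
It fails at once if a sample block or the jar is moved more than 20 mm (distance of any of sample_a, sample_b, jar from where it was at the start of the episode above 0.02 m).
It also fails if it takes over 51 s, if anything falls off the work surface, if the arm or the gripper's body presses on something with over 40 N, if the wrist force passes 120 N, or if a joint passes its speed limit or range.

### The arm

A 7-joint arm with a two-finger parallel gripper is mounted at the origin on the work surface. World frame = base frame: x ahead of the robot, y to its left, z up, the work surface at z = 0. Lengths are in m, angles in degrees, forces in N, time in s.
With the tool pointing down it reaches from about 0.4 to 0.9 m from the base axis. Payload 5.6 kg.
Tool frame: the origin (TCP) lies midway between the tips of the shut fingers; the grasp point (between the pads) lies 19 mm behind it; z points along the fingers, y is the direction in which the jaws open and shut (so a half turn about z gives the same grasp; the last joint's range is limited). The gripper opens to 92 mm and grips with 3 to 60 N. Pads are 20 mm wide; open, the fingers measure 128 mm over their backs; the gripper's body (75 mm by 189 mm) begins 69 mm behind the grasp point.
Start: joints at [60.734, 26.786, -0.665, 91.828, 0.344, 61.387, -3.226], TCP at [0.293, -0.58, 0.215] pointing down, gripper open.
Joint ranges: [-144.91, 144.91], [-17.63, 115.5], [-89.93, 88.59], [15.96, 139.68], [-74.01, 254.01], [8.47, 105.57], [-167.45, 167.45]. Speed limits (degrees/s): [147.25, 147.25, 180, 180, 180, 180, 180].

### API

Orientations are given as a 3x3 rotation matrix whose columns are the frame's x, y, z axes.
In Python, from workcell import robot, imaging, order gives the robot as it stands.
- The arm moves only by the tool jog_arm, never from a script. Its argument "deltas" is a list of rows, each a list of 3 entries, a list of its own where there are three numbers: the opening, from 0 (shut) to 1 (fully open), then the shift along the tool's x, y, z scaled (see below), then the turn about the tool's z scaled (see below). A call has exactly 10 rows; each row shifts and turns the commanded pose from where the row before left it, along the tool's axes as they then stand; what a row does not reach is not made up. The controller multiplies each number of a shift by 1000 mm and each number of a turn by 0.15 rad. A row lasts 1/10 s, in which the tool goes at most 50 mm and 8.59 degrees, less where a joint would pass 70% of its speed; a pose out of reach is approached as far as the arm can. A call with a number of a shift or a turn outside -1 to 1 is refused whole. A call with a gripper value outside its range is refused whole. The fingers move at their own pace and stop on an object; "squeeze" is the grip in N (left out, the last holds). Time passes only in rows, so rows that do not move let the fingers close, or fill a call up. It gives the time, the measured TCP pose, the force and the opening at its end, in the units of the state.
- robot.observe(): the state, without advancing time (a new reading comes with each control period).
- imaging.get_image(name): name is "side" or "top" or "wrist"; returns the picture (420x560x3 uint8, red, green, blue); there is no depth.
- imaging.calibration(name): a dict with "fovy" (degrees; the focal length in pixels is half the picture's height over the tangent of half this angle, whatever the lens; pixels are square), "cx", "cy" (the principal point, pixels), "dist" ([k1, k2, p1, p2, k3] as OpenCV has them; the pictures are not rectified), "rvec" (rotation vector, rad) and "tvec" (3), from world to camera coordinates, as OpenCV has them. Camera axes: x right, y down, z forward; pixel columns grow to the right and rows downward; lengths in m; the calibration is good to about 2 mm. A picture is of the moment at which its call begins: read the wrist's pose just before it. calibration takes no time and is no camera call; for the wrist camera it gives the pose at the moment of the call.
- order.hand_in(): hands the job in, once; it reports no verdict.
The state is a dict: "time": time; "joint_positions": joint angles; "dq": joint speeds; "tau": joint torques, N m; "eef_pos": TCP position; "eef_rot": TCP orientation; "force": force on the tool from outside, world axes, zero at the start; "wrist_torque": the same for the moment, N m; "width": finger opening in m.
Only numpy, scipy, OpenCV 4.12 (cv2) and the standard library are available. Lean on these libraries where they do the work, as an engineer would, in place of code of your own. Each camera call takes 0.05 s, during which the arm holds its last target.

## Working session

There is one attempt and no reset: what is moved stays moved. The work goes in short steps, Python scripts to look and compute and a tool call to move; the robot and the scene stay as the last step left them, time stands still between calls to the robot, and variables do not carry over. Pictures are saved under pics/ and viewed, and the job is handed in when it is done.

Besides the shell and the picture viewer there is one more tool, called by a JSON object that holds its "name" and its "arguments", one argument or row to a line. jog_arm: Moves the arm, as the interface text tells. Its arguments: {"type":"object","properties":{"deltas":{"type":"array","items":{"type":"array"}},"squeeze":{"type":"number"}},"required":["deltas"]}

```bash
ls; mkdir -p pics; python3 - <<'E'
from workcell import robot, imaging, order
import cv2,numpy as np
s=robot.observe(); print({k:np.round(v,3).tolist() for k,v in s.items()})
for n in ("side","top","wrist"):
    c=imaging.calibration(n); print(n,c)
    im=imaging.get_image(n); cv2.imwrite(f"pics/{n}0.png",im[:,:,::-1])
E
```

```text
pics
{'time': 0.0, 'joint_positions': [60.733, 26.835, -0.666, 91.88, 0.343, 61.388, -3.226], 'dq': [-0.018, 0.115, -0.135, -0.004, 0.104, -0.012, 0.072], 'tau': [0.0, -52.057, -0.012, -24.375, -0.056, 0.017, 0.0], 'eef_pos': [0.293, -0.58, 0.214], 'eef_rot': [[0.893, 0.451, -0.001], [0.451, -0.893, 0.002], [-0.0, -0.002, -1.0]], 'force': [0.514, -0.142, -0.572], 'wrist_torque': [0.021, -0.007, 0.03], 'width': 0.092}
side {'fovy': 45.45323242226359, 'cx': 280.74768173863384, 'cy': 212.89195955978477, 'dist': array([0.01924485, 0.        , 0.        , 0.        , 0.        ]), 'rvec': array([ 0.19910159, -2.69308001,  1.46446554]), 'tvec': array([0.58122477, 0.13383917, 1.02241005])}
top {'fovy': 56.944540790771306, 'cx': 273.32988514489307, 'cy': 214.6859101511751, 'dist': array([-0.00850537,  0.        ,  0.        ,  0.        ,  0.        ]), 'rvec': array([ 2.11002591, -2.16612461,  0.1417739 ]), 'tvec': array([-0.04926143,  0.57528064,  0.8538605 ])}
wrist {'fovy': 62.258218810009176, 'cx': 282.3803476182481, 'cy': 211.2638819283138, 'dist': array([-0.03369906,  0.        ,  0.        ,  0.        ,  0.        ]), 'rvec': array([-2.45245917,  1.50951865,  0.22864132]), 'tvec': array([-0.64992698, -0.03287747,  0.3924959 ])}
```

View pics/side0.png

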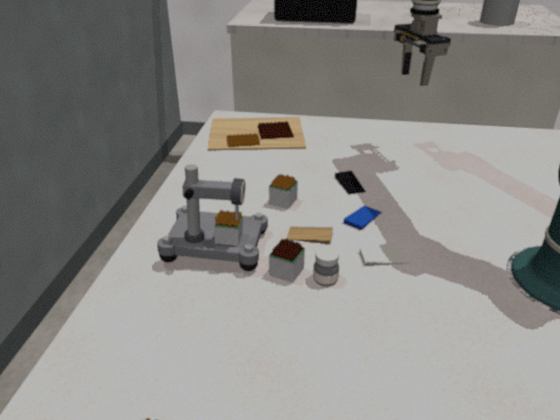

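View pics/top0.png

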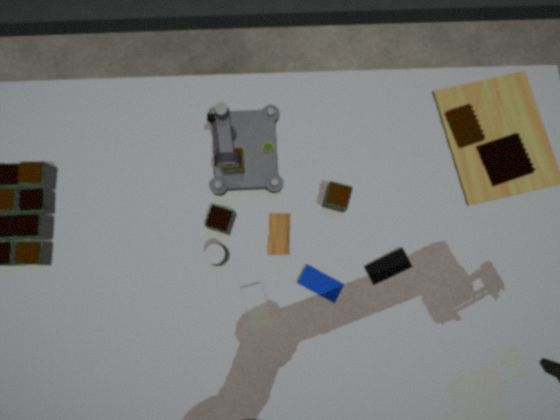

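View pics/wrist0.png

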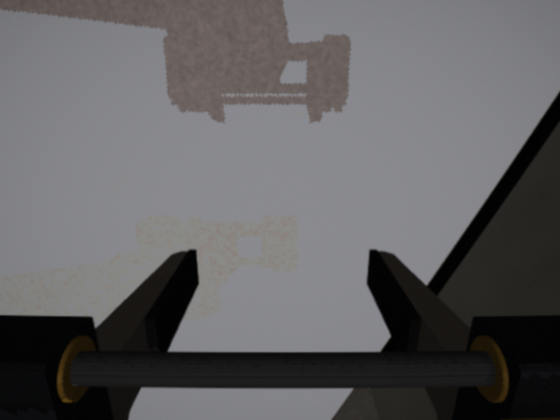

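```bash
cat > h.py <<'E'
import cv2,numpy as np
from workcell import robot, imaging, order
def cam(n,c=None):
    c=c or imaging.calibration(n); f=210/np.tan(np.radians(c['fovy']/2))
    K=np.array([[f,0,c['cx']],[0,f,c['cy']],[0,0,1.]]); R=cv2.Rodrigues(c['rvec'])[0]
    return K,np.array(c['dist']),R,np.array(c['tvec']).ravel()
def ray(C,uv):
    K,d,R,t=C; p=cv2.undistortPoints(np.array(uv,float).reshape(-1,1,2),K,d).reshape(-1,2)
    D=np.c_[p,np.ones(len(p))]@R; return -R.T@t,D
def plane(C,uv,z):
    o,D=ray(C,uv); return o+D*((z-o[2])/D[:,2])[:,None]
def tri(C1,u1,C2,u2):
    o1,d1=ray(C1,[u1]);o2,d2=ray(C2,[u2]);d1=d1[0]/np.linalg.norm(d1);d2=d2[0]/np.linalg.norm(d2)
    A=np.c_[d1,-d2];s=np.linalg.lstsq(A,o2-o1,rcond=None)[0]
    a=o1+s[0]*d1;b=o2+s[1]*d2;return (a+b)/2,np.linalg.norm(a-b)
def proj(C,P):
    K,d,R,t=C;return cv2.projectPoints(np.array(P,float).reshape(-1,1,3),cv2.Rodrigues(R)[0],t,K,d)[0].reshape(-1,2)
def wood(im,box):
    h=cv2.cvtColor(im,cv2.COLOR_RGB2HSV); m=cv2.inRange(h,(8,90,90),(28,255,255))
    k=np.zeros_like(m);x0,y0,x1,y1=box;k[y0:y1,x0:x1]=m[y0:y1,x0:x1]
    c=max(cv2.findContours(k,cv2.RETR_EXTERNAL,cv2.CHAIN_APPROX_NONE)[0],key=cv2.contourArea); return c,k
E
python3 - <<'E'
from h import *
for n,box in (("top",(255,200,305,265)),("side",(285,222,338,246))):
    im=cv2.imread(f"pics/{n}0.png")[:,:,::-1].copy(); C=cam(n)
    c,k=wood(im,box); print(n,cv2.contourArea(c),cv2.minAreaRect(c))
    q=cv2.boxPoints(cv2.minAreaRect(c)) if n=="top" else cv2.approxPolyDP(c,3,True).reshape(-1,2)
    print(q); print(np.round(plane(C,q,0.007),4))
    print("cam",ray(C,[[0,0]])[0])
im=cv2.imread("pics/top0.png"); cv2.imwrite("pics/topz.png",cv2.resize(im[90:280,180:370],None,fx=3.1,fy=3.1,interpolation=cv2.INTER_CUBIC))
im=cv2.imread("pics/side0.png"); cv2.imwrite("pics/sidez.png",cv2.resize(im[160:290,150:350],None,fx=4,fy=4,interpolation=cv2.INTER_CUBIC))
E
```

```text
top 720.0 ((278.5, 233.5), (39.0, 19.0), 90.0)
[[269. 214.]
 [288. 214.]
 [288. 253.]
 [269. 253.]]
[[ 0.5809 -0.0535  0.007 ]
 [ 0.5797 -0.0992  0.007 ]
 [ 0.4863 -0.0963  0.007 ]
 [ 0.4875 -0.0513  0.007 ]]
cam [ 0.44239023 -0.07571567  0.9279064 ]
side 474.0 ((309.0, 234.5), (13.0, 44.0), 90.0)
[[287 238]
 [329 241]
 [331 229]
 [291 228]]
[[ 0.5802 -0.0462  0.007 ]
 [ 0.486  -0.0488  0.007 ]
 [ 0.4846 -0.0964  0.007 ]
 [ 0.5764 -0.0868  0.007 ]]
cam [0.4602326  0.86221852 0.66769953]
```

View pics/topz.png

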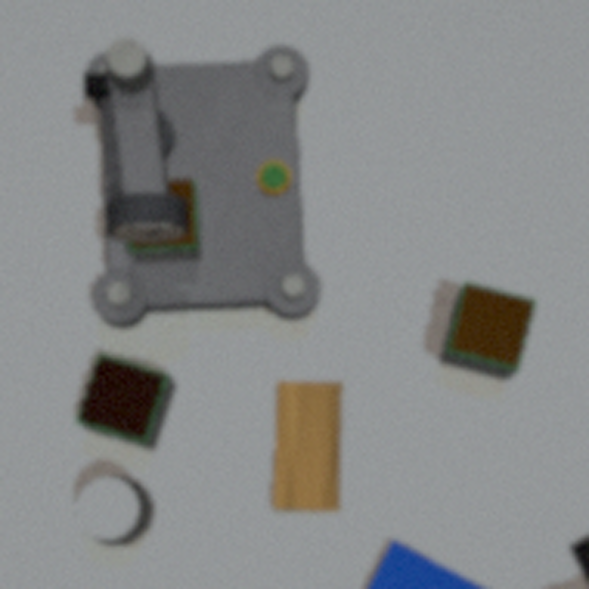

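View pics/sidez.png

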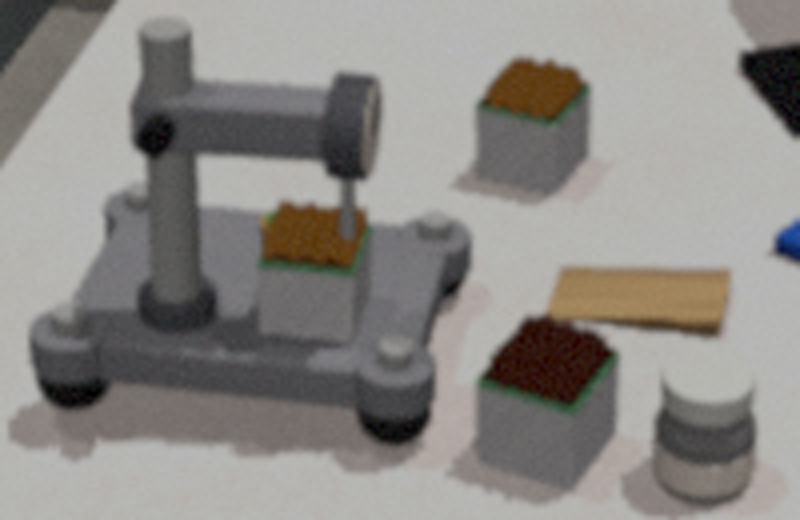

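```bash
python3 - <<'E'
from h import *
T=cam("top");S=cam("side")
t=lambda x,y:(180+x/3.1,90+y/3.1); s=lambda x,y:(150+x/4,160+y/4)
for nm,a,b in (("shortcap",t(293,285),s(435,222)),("leftcap",t(118,292),s(394,350)),("rightfarcap",t(282,66),s(138,193)),("dial",t(148,225),s(368,130)),("sampA top",t(126,394),s(548,355)),("sampB",t(495,328),s(533,90)),("jar",t(108,509),s(708,370)),
 ("thickR",t(340,510),s(730,271)),("thickL",t(273,510),s(720,324)),("thinR",t(342,382),s(562,268)),("thinL",t(278,382),s(550,318))):
    p,e=tri(T,a,S,b); print(nm,p.round(4),round(e,4))
z=.001;q=plane(T,[t(278.5,382),t(342,382)],.0015);q2=plane(T,[t(273,510),t(340,510)],.0135)
print(q,q2); m=q.mean(0);n=q2.mean(0);print(m,n,np.linalg.norm(m-n),np.degrees(np.arctan2((m-n)[1],(m-n)[0])))
print(plane(T,[t(293,288),t(118,294),t(282,68)],.045))
E
```

```text
shortcap [ 0.6492 -0.0691  0.0463] 0.002
leftcap [0.6459 0.0616 0.0534] 0.0021
rightfarcap [ 0.8207 -0.0651  0.0521] 0.0013
dial [0.6642 0.0246 0.1607] 0.0047
sampA top [0.5681 0.0559 0.0547] 0.0031
sampB [ 0.6129 -0.2181  0.0512] 0.0015
jar [0.4852 0.068  0.0633] 0.0
thickR [ 0.482  -0.1001  0.0083] 0.0012
thickL [ 0.4839 -0.049   0.007 ] 0.0002
thinR [ 0.5814 -0.1052 -0.0028] 0.003
thinL [ 0.5822 -0.055  -0.0032] 0.0041
[[ 0.58358631 -0.05545796  0.0015    ]
 [ 0.58222231 -0.10499247  0.0015    ]] [[ 0.48365461 -0.04921813  0.0135    ]
 [ 0.48234482 -0.1000167   0.0135    ]]
[ 0.58290431 -0.08022521  0.0015    ] [ 0.48299972 -0.07461742  0.0135    ] 0.10077884244066615 -3.2127265253157478
[[ 0.64820671 -0.06901899  0.045     ]
 [ 0.64740068  0.0630399   0.045     ]
 [ 0.82281614 -0.06494452  0.045     ]]
```

{"name": "jog_arm", "arguments": {
  "deltas": [
    [0.2, [0, 0, 0], 0.87],
    [0.2, [0, 0, 0], 0.87],
    [0.2, [0, 0, 0], 0.87],
    [0.2, [0, 0, 0], 0.87],
    [0.2, [0.01, -0.04, 0], 0],
    [0.2, [0.01, -0.04, 0], 0],
    [0.2, [0.01, -0.04, 0], 0],
    [0.2, [0.01, -0.04, 0], 0],
    [0.2, [0.01, -0.04, 0], 0],
    [0.2, [0.01, -0.04, 0], 0]
  ]
}}

```text
time: 1.15
eef_pos: [0.3662, -0.342, 0.2145]
eef_rot: [[0.999, -0.054, -0.0], [-0.054, -0.999, 0.0], [-0.0, -0.0, -1.0]]
force: [0.1, -0.4, -0.1]
width: 0.0183
```

{"name": "jog_arm", "arguments": {
  "deltas": [
    [0.2, [0.011, -0.039, 0], 0],
    [0.2, [0.011, -0.039, 0], 0],
    [0.2, [0.011, -0.039, 0], 0],
    [0.2, [0.011, -0.039, 0], 0],
    [0.2, [0.011, -0.039, 0], 0],
    [0.2, [0.011, -0.039, 0], 0],
    [0.2, [0.011, -0.039, 0], 0],
    [0.2, [0, 0, 0.03], 0],
    [0.2, [0, 0, 0.03], 0],
    [0.2, [0, 0, 0], 0]
  ]
}}

```text
time: 2.15
eef_pos: [0.4548, -0.0747, 0.1515]
eef_rot: [[0.999, -0.053, -0.007], [-0.053, -0.999, 0.001], [-0.007, -0.001, -1.0]]
force: [-0.8, 0.2, -0.3]
width: 0.0186
```

```bash
python3 - <<'E'
from h import *
for n in ("wrist","side"):
    im=imaging.get_image(n); cv2.imwrite(f"pics/{n}1.png",im[:,:,::-1])
print(imaging.calibration("wrist"))
E
```

```text
{'fovy': 62.258218810009176, 'cx': 282.3803476182481, 'cy': 211.2638819283138, 'dist': array([-0.03369906,  0.        ,  0.        ,  0.        ,  0.        ]), 'rvec': array([-2.00647258,  2.12023313,  0.3194678 ]), 'tvec': array([-0.05072424,  0.42518278,  0.47084308])}
```

View pics/wrist1.png

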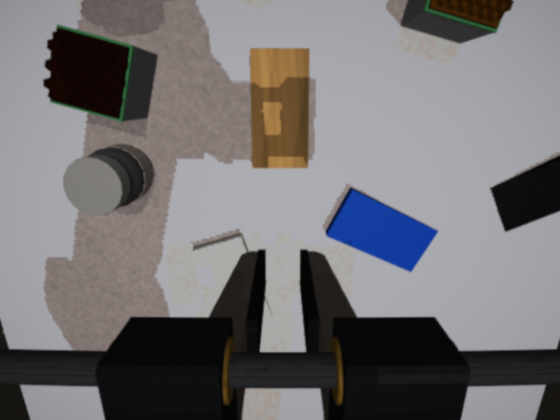

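View pics/side1.png

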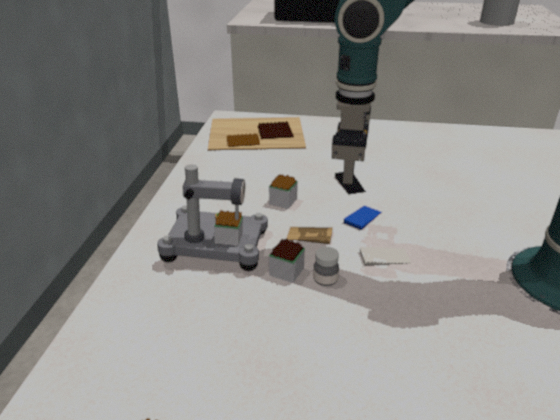

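```bash
cat > w.py <<'E'
from h import *
import sys
im=cv2.imread(sys.argv[1])[:,:,::-1].copy()
h=cv2.cvtColor(im,cv2.COLOR_RGB2HSV); m=cv2.inRange(h,(8,100,80),(28,255,255)); m[260:]=0
cs=[c for c in cv2.findContours(m,cv2.RETR_EXTERNAL,cv2.CHAIN_APPROX_NONE)[0] if cv2.contourArea(c)>800]
C=cam("wrist",eval(sys.argv[2],{"array":np.array}) if len(sys.argv)>2 else None)
for c in cs:
    q=cv2.approxPolyDP(c,6,True).reshape(-1,2);print(q.tolist())
    for z in (.0015,.0135): print(z,plane(C,q,z)[:,:2].round(4).tolist())
E
python3 w.py pics/wrist1.png; python3 -c "
from h import *
print(robot.observe()['eef_pos'],robot.observe()['eef_rot'])"
```

```text
[[251, 49], [253, 166], [306, 166], [308, 50]]
0.0015 [[0.5885, -0.0564], [0.4877, -0.0502], [0.485, -0.0997], [0.585, -0.1051]]
0.0135 [[0.5868, -0.0573], [0.4897, -0.0513], [0.487, -0.099], [0.5834, -0.1042]]
[ 0.45755084 -0.0754284   0.15471425] [[ 9.98514114e-01 -5.44839942e-02 -1.02854719e-03]
 [-5.44837939e-02 -9.98514630e-01  2.21778041e-04]
 [-1.03910277e-03 -1.65409351e-04 -9.99999446e-01]]
```

{"name": "jog_arm", "arguments": {
  "deltas": [
    [0.2, [0, -0.002, 0.02], 0],
    [0.2, [0, 0, 0.025], 0],
    [0.2, [0, 0, 0.025], 0],
    [0.2, [0, 0, 0.025], 0],
    [0.2, [0, 0, 0.02], 0],
    [0.2, [0, 0, 0.015], 0],
    [0.2, [0, 0, 0.01], 0],
    [0.2, [0, 0, 0.005], 0],
    [0.2, [0, 0, 0], 0],
    [0.2, [0, 0, 0], 0]
  ]
}}

```text
time: 3.25
eef_pos: [0.4586, -0.0736, 0.0103]
eef_rot: [[0.999, -0.054, 0.001], [-0.054, -0.999, -0.0], [0.001, 0.0, -1.0]]
force: [-0.0, 0.0, 0.4]
width: 0.0184
```

{"name": "jog_arm", "arguments": {
  "deltas": [
    [0.2, [0, 0, 0.004], 0],
    [0.2, [0.002, 0, 0], 0],
    [0.2, [0.002, 0, 0], 0],
    [0.2, [0.002, 0, 0], 0],
    [0.2, [0.002, 0, 0], 0],
    [0.2, [0.002, 0, 0], 0],
    [0.2, [0.002, 0, 0], 0],
    [0.2, [0.002, 0, 0], 0],
    [0.2, [0.002, 0, 0], 0],
    [0.2, [0, 0, 0], 0]
  ]
}}

```text
time: 4.25
eef_pos: [0.474, -0.0743, 0.0056]
eef_rot: [[0.999, -0.054, 0.0], [-0.054, -0.999, -0.0], [0.0, 0.0, -1.0]]
force: [0.2, 0.1, 0.2]
width: 0.0186
```

```bash
python3 - <<'E'
from h import *
im=imaging.get_image("wrist"); cv2.imwrite(f"pics/wrist2.png",im[:,:,::-1])
im=imaging.get_image("side"); cv2.imwrite(f"pics/side2.png",cv2.resize(im[130:290,200:420,::-1],None,fx=3.5,fy=3.5,interpolation=cv2.INTER_CUBIC))
print(robot.observe()['eef_pos'],robot.observe()['force'])
E
python3 w.py pics/wrist2.png
```

```text
[ 0.47375367 -0.07425049  0.00553143] [-0.1059957  -0.39446475  0.22616827]
[[228, 44], [232, 253], [327, 254], [333, 45]]
0.0015 [[0.5857, -0.056], [0.4818, -0.0479], [0.4784, -0.0995], [0.5827, -0.1042]]
0.0135 [[0.5838, -0.0576], [0.487, -0.05], [0.4838, -0.0981], [0.5809, -0.1025]]
```

View pics/wrist2.png

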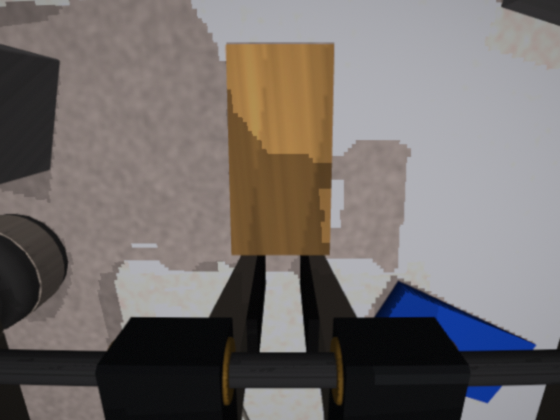

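View pics/side2.png

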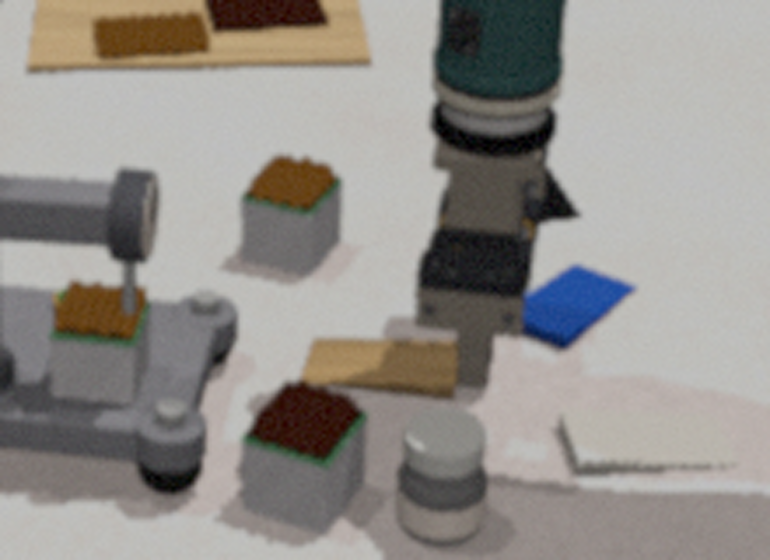

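{"name": "jog_arm", "arguments": {
  "deltas": [
    [0.2, [0.003, -0.0002, 0], -0.026],
    [0.2, [0.003, -0.0002, 0], -0.026],
    [0.2, [0.003, -0.0002, 0], -0.026],
    [0.2, [0.003, -0.0002, 0], -0.026],
    [0.2, [0.003, -0.0002, 0], -0.026],
    [0.2, [0.003, -0.0002, 0], -0.026],
    [0.2, [0.003, -0.0002, 0], -0.026],
    [0.2, [0.003, -0.0002, 0], -0.026],
    [0.2, [0.003, -0.0002, 0], -0.026],
    [0.2, [0.003, -0.0002, 0], -0.026]
  ]
}}

```text
time: 5.35
eef_pos: [0.5041, -0.0734, 0.0056]
eef_rot: [[1.0, -0.015, -0.0], [-0.015, -1.0, -0.0], [-0.0, 0.0, -1.0]]
force: [0.2, -0.7, -0.1]
width: 0.018
```

```bash
python3 - <<'E'
from h import *
im=imaging.get_image("wrist"); cv2.imwrite(f"pics/wrist3.png",im[:,:,::-1])
print(robot.observe()['eef_pos'],robot.observe()['force'])
E
python3 w.py pics/wrist3.png
```

```text
[ 0.50469896 -0.07327821  0.00564165] [0.15478011 0.22464773 0.43483068]
[[227, 45], [232, 254], [328, 254], [333, 46]]
0.0015 [[0.6155, -0.0501], [0.511, -0.0466], [0.5102, -0.0989], [0.6143, -0.099]]
0.0135 [[0.6136, -0.0519], [0.5164, -0.0485], [0.5156, -0.0973], [0.6125, -0.0973]]
```

View pics/wrist3.png

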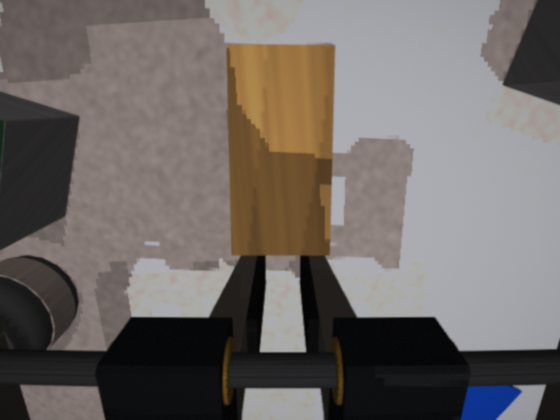

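{"name": "jog_arm", "arguments": {
  "deltas": [
    [0.2, [0.003, -0.0002, 0], -0.03],
    [0.2, [0.003, -0.0002, 0], -0.03],
    [0.2, [0.003, -0.0002, 0], -0.03],
    [0.2, [0.003, -0.0002, 0], -0.03],
    [0.2, [0.003, -0.0002, 0], -0.03],
    [0.2, [0.003, -0.0002, 0], -0.03],
    [0.2, [0.003, -0.0002, 0], -0.03],
    [0.2, [0.003, -0.0002, 0], -0.02],
    [0.2, [0.002, -0.0002, 0], -0.02],
    [0.2, [0, 0, 0], 0]
  ]
}}

```text
time: 6.4
eef_pos: [0.5302, -0.0714, 0.0056]
eef_rot: [[1.0, 0.022, 0.0], [0.022, -1.0, 0.0], [0.0, -0.0, -1.0]]
force: [-0.6, -0.7, 1.0]
width: 0.0184
```

```bash
python3 - <<'E'
from h import *
im=imaging.get_image("wrist"); cv2.imwrite(f"pics/wrist4.png",im[:,:,::-1])
print(robot.observe()['eef_pos'],robot.observe()['force'])
im=imaging.get_image("side"); cv2.imwrite(f"pics/side4.png",cv2.resize(im[130:290,150:370,::-1],None,fx=3.5,fy=3.5,interpolation=cv2.INTER_CUBIC))
E
python3 w.py pics/wrist4.png
```

```text
[ 0.52997724 -0.07146334  0.00555764] [-0.04261349 -0.17790928 -0.42020258]
[[228, 44], [232, 253], [328, 253], [333, 45], [273, 67]]
0.0015 [[0.6401, -0.0448], [0.5358, -0.0446], [0.5369, -0.0968], [0.6407, -0.0931], [0.6305, -0.0656]]
0.0135 [[0.6383, -0.0465], [0.5412, -0.0464], [0.5422, -0.095], [0.6388, -0.0915], [0.6294, -0.0659]]
```

View pics/wrist4.png

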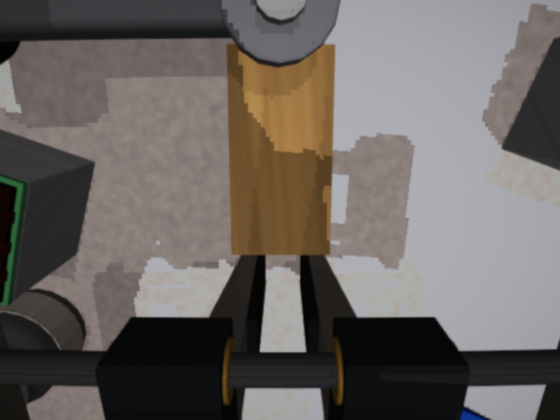

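View pics/side4.png

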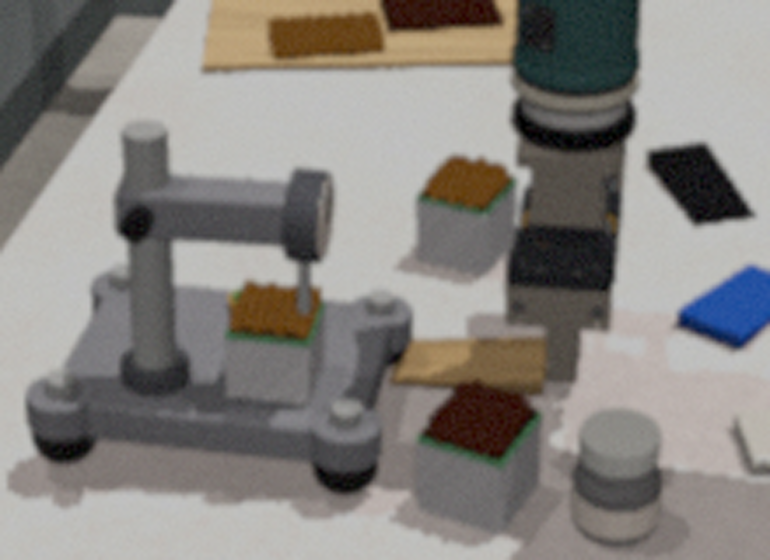

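{"name": "jog_arm", "arguments": {
  "deltas": [
    [0.2, [0.002, 0, 0], 0],
    [0.2, [0.002, 0, 0], 0],
    [0.2, [0.002, 0, 0], 0],
    [0.2, [0.002, 0, 0], 0],
    [0.2, [0.002, 0, 0], 0],
    [0.2, [0.002, 0, 0], 0],
    [0.2, [0.002, 0, 0], 0],
    [0.2, [0.002, 0, 0], 0],
    [0.2, [0.002, 0, 0], 0],
    [0.2, [0.002, 0, 0], 0]
  ]
}}

```text
time: 7.5
eef_pos: [0.5448, -0.0714, 0.0045]
eef_rot: [[1.0, 0.022, -0.01], [0.022, -1.0, -0.0], [-0.01, 0.0, -1.0]]
force: [-10.1, 0.1, 7.0]
width: 0.0181
```

{"name": "jog_arm", "arguments": {
  "deltas": [
    [0.2, [0.002, 0, 0], 0],
    [0.2, [0.002, 0, 0], 0],
    [0.2, [0.002, 0, 0], 0],
    [0.2, [0.002, 0, 0], 0],
    [0.2, [0.002, 0, 0], 0],
    [0.2, [0.002, 0, 0], 0],
    [0.2, [0.001, 0, 0], 0],
    [0.2, [0.001, 0, 0], 0],
    [0.2, [0.001, 0, 0], 0],
    [0.2, [0.001, 0, 0], 0]
  ]
}}

```text
time: 8.5
eef_pos: [0.561, -0.071, 0.0045]
eef_rot: [[1.0, 0.022, -0.01], [0.022, -1.0, -0.0], [-0.01, 0.0, -1.0]]
force: [-10.2, 0.1, 5.5]
width: 0.0185
```

```bash
python3 - <<'E'
from h import *
im=imaging.get_image("wrist"); cv2.imwrite(f"pics/wrist5.png",im[:,:,::-1])
print(robot.observe()['eef_pos'],robot.observe()['force'])
im=imaging.get_image("side"); cv2.imwrite(f"pics/side5.png",cv2.resize(im[130:290,150:370,::-1],None,fx=3.5,fy=3.5,interpolation=cv2.INTER_CUBIC))
E
python3 w.py pics/wrist5.png
```

```text
[ 0.56131088 -0.07100749  0.00454794] [-9.50172846  0.04348725  4.82226244]
[[332, 105], [315, 133], [276, 150], [254, 146], [227, 126], [232, 256], [328, 255]]
0.0015 [[0.6455, -0.0935], [0.6323, -0.086], [0.6236, -0.0672], [0.6254, -0.0564], [0.6347, -0.0433], [0.566, -0.0442], [0.5677, -0.0963]]
0.0135 [[0.6456, -0.0919], [0.6333, -0.0849], [0.6252, -0.0674], [0.6268, -0.0573], [0.6355, -0.0452], [0.5716, -0.046], [0.5732, -0.0944]]
```

View pics/wrist5.png

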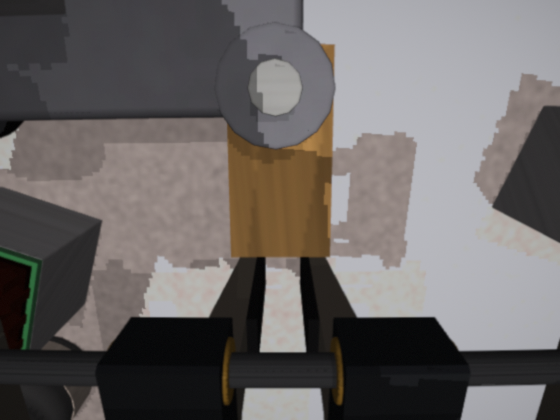

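View pics/side5.png

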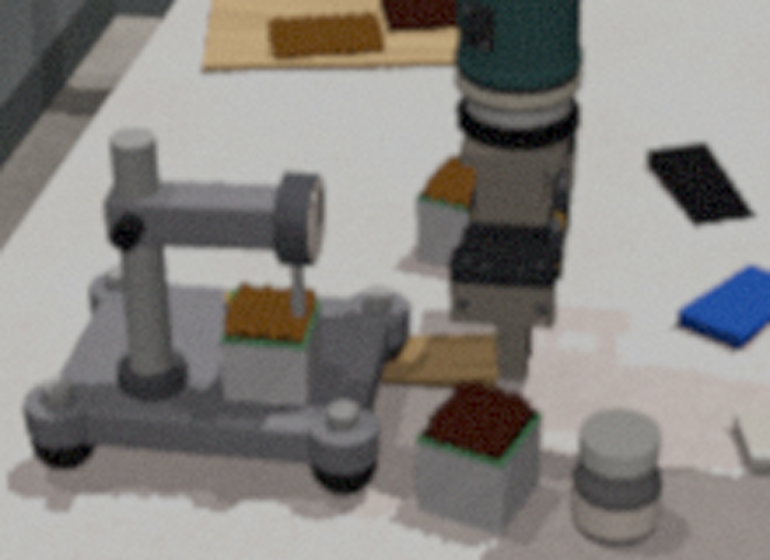

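{"name": "jog_arm", "arguments": {
  "deltas": [
    [0.2, [0.002, 0, 0], 0],
    [0.2, [0.002, 0, 0], 0],
    [0.2, [0.002, 0, 0], 0],
    [0.2, [0.002, 0, 0], 0],
    [0.2, [0.001, 0, 0], 0],
    [0.2, [0.001, 0, 0], 0],
    [0.2, [0.001, 0, 0], 0],
    [0.2, [0.001, 0, 0], 0],
    [0.2, [0.001, 0, 0], 0],
    [0.2, [0.001, 0, 0], 0]
  ]
}}

```text
time: 9.6
eef_pos: [0.5752, -0.0707, 0.0045]
eef_rot: [[1.0, 0.022, -0.01], [0.022, -1.0, -0.0], [-0.01, 0.0, -1.0]]
force: [-9.6, -0.8, 5.3]
width: 0.0182
```

```bash
python3 - <<'E'
from h import *
im=imaging.get_image("wrist"); cv2.imwrite(f"pics/wrist6.png",im[:,:,::-1])
print(robot.observe()['eef_pos'],robot.observe()['force'])
im=imaging.get_image("side"); cv2.imwrite(f"pics/side6.png",cv2.resize(im[130:290,150:370,::-1],None,fx=3.5,fy=3.5,interpolation=cv2.INTER_CUBIC))
E
python3 w.py pics/wrist6.png
```

```text
[ 0.57551441 -0.07073479  0.00454504] [-9.04811358 -0.41281473  5.28419578]
[[331, 138], [318, 166], [295, 183], [252, 183], [229, 165], [232, 256], [328, 255]]
0.0015 [[0.6442, -0.0937], [0.6303, -0.088], [0.6214, -0.0768], [0.6209, -0.055], [0.6299, -0.0435], [0.5802, -0.0439], [0.5819, -0.096]]
0.0135 [[0.6454, -0.092], [0.6324, -0.0867], [0.6241, -0.0763], [0.6237, -0.056], [0.632, -0.0454], [0.5858, -0.0457], [0.5874, -0.0941]]
[[301, 45], [301, 72], [332, 115], [333, 45]]
0.0015 [[0.6857, -0.0775], [0.6741, -0.0779], [0.6551, -0.0935], [0.686, -0.0921]]
0.0135 [[0.6839, -0.077], [0.6732, -0.0773], [0.6555, -0.0918], [0.6843, -0.0905]]
```

View pics/wrist6.png

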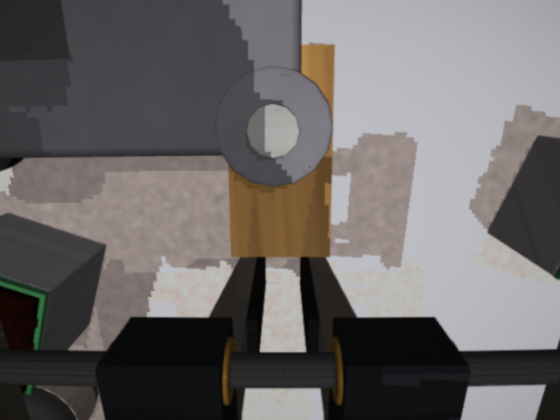

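View pics/side6.png

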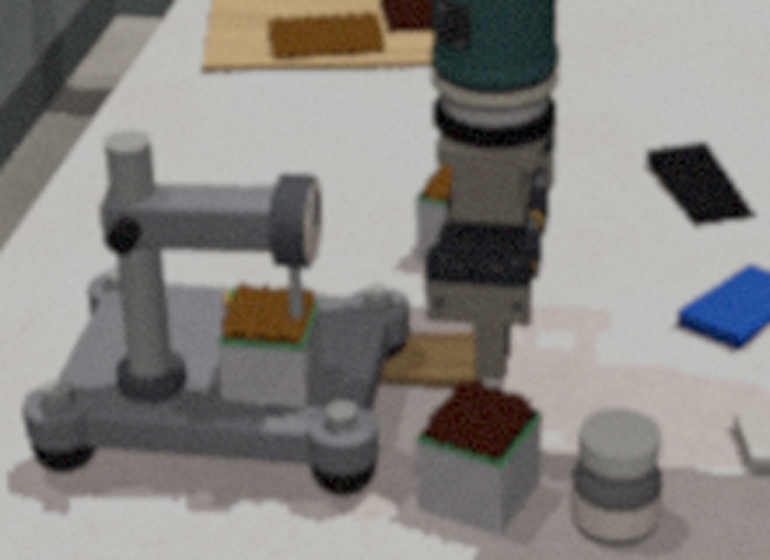

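{"name": "jog_arm", "arguments": {
  "deltas": [
    [0.2, [0.001, 0, 0], 0],
    [0.2, [0.001, 0, 0], 0],
    [0.2, [0.001, 0, 0], 0],
    [0.2, [0.001, 0, 0], 0],
    [0.2, [0.001, 0, 0], 0],
    [0.2, [0.001, 0, 0], 0],
    [0.2, [0.001, 0, 0], 0],
    [0.2, [0, 0, 0], 0],
    [0.2, [0, 0, 0], 0],
    [0.2, [0, 0, 0], 0]
  ]
}}

```text
time: 10.7
eef_pos: [0.5826, -0.0705, 0.0045]
eef_rot: [[1.0, 0.022, -0.009], [0.022, -1.0, -0.0], [-0.009, 0.0, -1.0]]
force: [-8.5, -0.1, 4.7]
width: 0.0183
```

{"name": "jog_arm", "arguments": {
  "deltas": [
    [0.2, [0.001, 0, 0], 0],
    [0.2, [0, 0, 0], 0],
    [0.2, [0.001, 0, 0], 0],
    [0.2, [0, 0, 0], 0],
    [0.2, [0.001, 0, 0], 0],
    [0.2, [0, 0, 0], 0],
    [0.2, [0, 0, 0], 0],
    [0.2, [0, 0, 0], 0],
    [0.2, [0, 0, 0], 0],
    [0.2, [0, 0, 0], 0]
  ]
}}

```text
time: 11.7
eef_pos: [0.584, -0.0706, 0.0045]
eef_rot: [[1.0, 0.022, -0.012], [0.022, -1.0, -0.001], [-0.012, 0.0, -1.0]]
force: [-12.8, -1.2, 7.3]
width: 0.0185
```

```bash
python3 - <<'E'
from h import *
im=imaging.get_image("wrist"); cv2.imwrite(f"pics/wrist7.png",im[:,:,::-1])
print(robot.observe()['eef_pos'],robot.observe()['force'])
im=imaging.get_image("side"); cv2.imwrite(f"pics/side7.png",cv2.resize(im[130:290,150:370,::-1],None,fx=3.5,fy=3.5,interpolation=cv2.INTER_CUBIC))
im=imaging.get_image("side"); cv2.imwrite(f"pics/side7r.png",im[:,:,::-1])
E
python3 w.py pics/wrist7.png
```

```text
[ 0.58401223 -0.07058274  0.00453654] [-11.25510855   0.71626356   8.37380257]
[[331, 158], [314, 193], [292, 206], [252, 206], [229, 190], [231, 255], [328, 255]]
0.0015 [[0.6429, -0.0941], [0.6248, -0.0865], [0.6177, -0.0755], [0.6172, -0.0548], [0.6255, -0.0431], [0.5892, -0.0433], [0.5903, -0.0958]]
0.0135 [[0.6448, -0.0924], [0.628, -0.0853], [0.6213, -0.0751], [0.6209, -0.0558], [0.6286, -0.045], [0.5948, -0.0451], [0.5959, -0.094]]
[[300, 45], [300, 98], [325, 124], [331, 147], [333, 46]]
0.0015 [[0.6941, -0.0769], [0.671, -0.0777], [0.6593, -0.0902], [0.6484, -0.0938], [0.694, -0.0919]]
0.0135 [[0.6924, -0.0764], [0.6709, -0.0771], [0.66, -0.0887], [0.6499, -0.0921], [0.6923, -0.0903]]
```

View pics/wrist7.png

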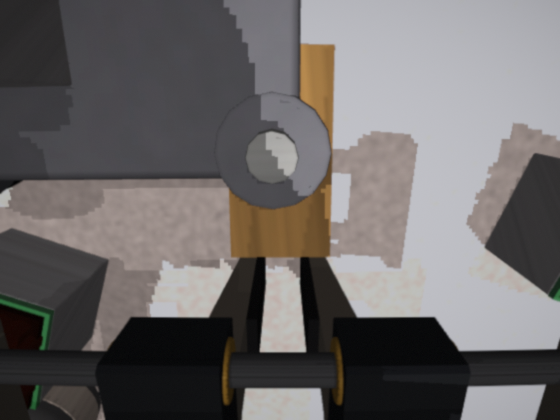

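View pics/side7.png

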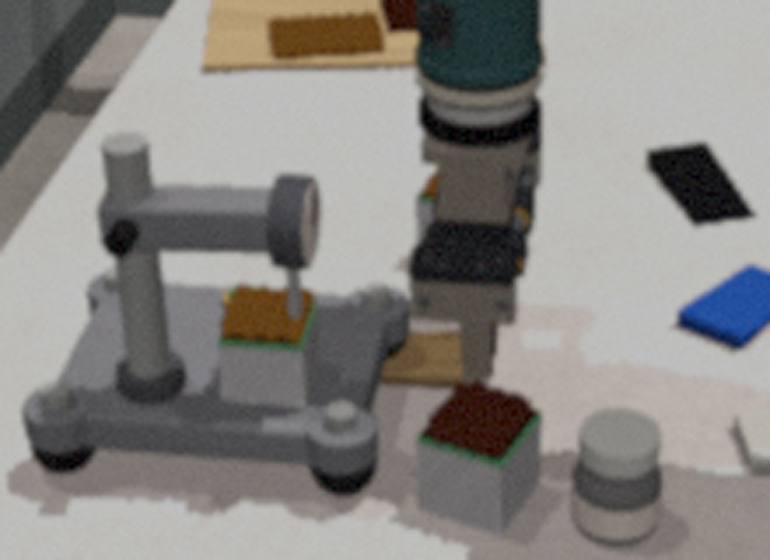

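{"name": "jog_arm", "arguments": {
  "deltas": [
    [0.2, [0.001, 0, 0], 0],
    [0.2, [0, 0, 0], 0],
    [0.2, [0.001, 0, 0], 0],
    [0.2, [0, 0, 0], 0],
    [0.2, [0, 0, 0], 0],
    [0.2, [0, 0, 0], 0],
    [0.2, [0, 0, 0], 0],
    [0.2, [0, 0, 0], 0],
    [0.2, [0, 0, 0], 0],
    [0.2, [0, 0, 0], 0]
  ]
}}

```text
time: 12.85
eef_pos: [0.5848, -0.0706, 0.0045]
eef_rot: [[1.0, 0.022, -0.015], [0.022, -1.0, -0.001], [-0.015, 0.001, -1.0]]
force: [-15.8, -1.0, 11.3]
width: 0.0189
```

```bash
python3 - <<'E'
from h import *
im=imaging.get_image("wrist"); cv2.imwrite(f"pics/wrist8.png",im[:,:,::-1])
print(robot.observe()['eef_pos'],robot.observe()['force'])
im=imaging.get_image("side"); cv2.imwrite(f"pics/side8r.png",im[:,:,::-1])
im=imaging.get_image("top"); cv2.imwrite(f"pics/top8r.png",im[:,:,::-1])
E
python3 w.py pics/wrist8.png
```

```text
[ 0.58473339 -0.07058113  0.00452441] [-16.21633672  -0.71224924  11.85669176]
[[331, 160], [317, 191], [294, 208], [251, 208], [229, 193], [231, 256], [328, 255]]
0.0015 [[0.6427, -0.0942], [0.6267, -0.088], [0.6174, -0.0766], [0.6169, -0.0543], [0.6247, -0.0431], [0.5894, -0.0433], [0.5911, -0.0959]]
0.0135 [[0.6447, -0.0924], [0.6298, -0.0867], [0.6211, -0.0761], [0.6207, -0.0554], [0.6279, -0.045], [0.5951, -0.0451], [0.5966, -0.094]]
[[300, 45], [300, 101], [324, 125], [331, 151], [333, 45]]
0.0015 [[0.6948, -0.0769], [0.6704, -0.0778], [0.6596, -0.0897], [0.6472, -0.0939], [0.6951, -0.0919]]
0.0135 [[0.6931, -0.0764], [0.6704, -0.0772], [0.6604, -0.0883], [0.6488, -0.0922], [0.6934, -0.0903]]
```

{"name": "jog_arm", "arguments": {
  "deltas": [
    [0.2, [-0.002, 0, 0], 0],
    [0.2, [-0.003, 0, 0], 0],
    [0.2, [-0.005, 0, 0], 0],
    [0.2, [-0.01, 0, 0], 0],
    [0.2, [-0.015, 0, 0], 0],
    [0.2, [-0.015, 0, 0], 0],
    [0.2, [-0.01, 0, 0], 0],
    [0.2, [0, 0, -0.01], 0],
    [0.2, [0, 0, -0.03], 0],
    [0.2, [0, 0, -0.04], 0]
  ]
}}

```text
time: 14.0
eef_pos: [0.5315, -0.0712, 0.086]
eef_rot: [[1.0, 0.023, -0.002], [0.023, -1.0, 0.001], [-0.002, -0.001, -1.0]]
force: [0.7, -0.8, 0.0]
width: 0.0183
```

{"name": "jog_arm", "arguments": {
  "deltas": [
    [0.2, [-0.02, 0, -0.03], 0],
    [0.2, [-0.02, 0, -0.03], 0],
    [0.2, [-0.02, 0, 0], 0],
    [0.2, [-0.02, 0.02, 0], 0],
    [0.2, [0, 0.04, 0], 0],
    [0.2, [0, 0.04, 0], 0],
    [0.2, [0, 0.04, 0], 0],
    [0.2, [0, 0.04, 0], 0],
    [0.2, [0, 0, 0], 0],
    [0.2, [0, 0, 0], 0]
  ]
}}

```text
time: 15.0
eef_pos: [0.4563, -0.2538, 0.1462]
eef_rot: [[1.0, 0.021, 0.001], [0.021, -1.0, -0.0], [0.001, 0.0, -1.0]]
force: [-0.1, 0.9, -0.5]
width: 0.0185
```

```bash
python3 - <<'E'
from h import *
for n in ("side","top"):
    im=imaging.get_image(n); cv2.imwrite(f"pics/{n}9.png",im[:,:,::-1])
    cr=im[155:290,150:350] if n=="side" else im[90:280,180:370]
    cv2.imwrite(f"pics/{n}9z.png",cv2.resize(cr[:,:,::-1],None,fx=4 if n=="side" else 3.1,fy=4 if n=="side" else 3.1,interpolation=cv2.INTER_CUBIC))
print(robot.observe()['time'],robot.observe()['force'])
E
```

```text
15.1 [0.54981971 0.72748702 0.02129623]
```

View pics/side9z.png

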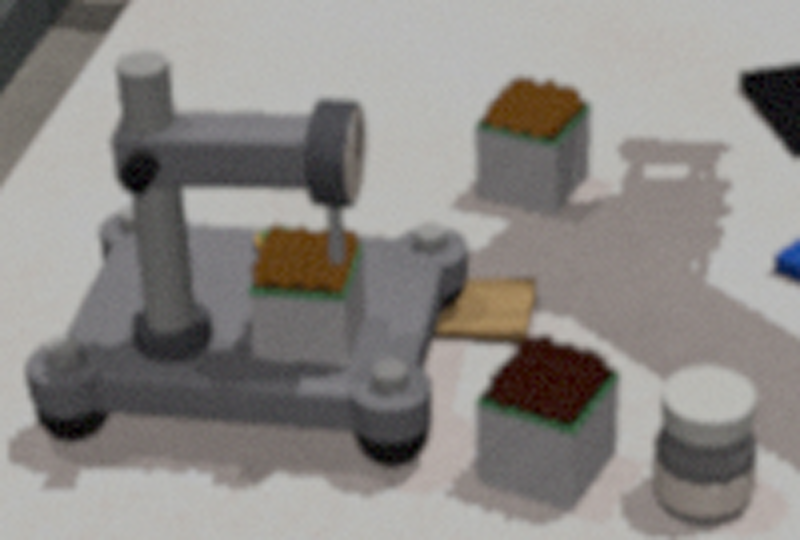

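View pics/top9z.png

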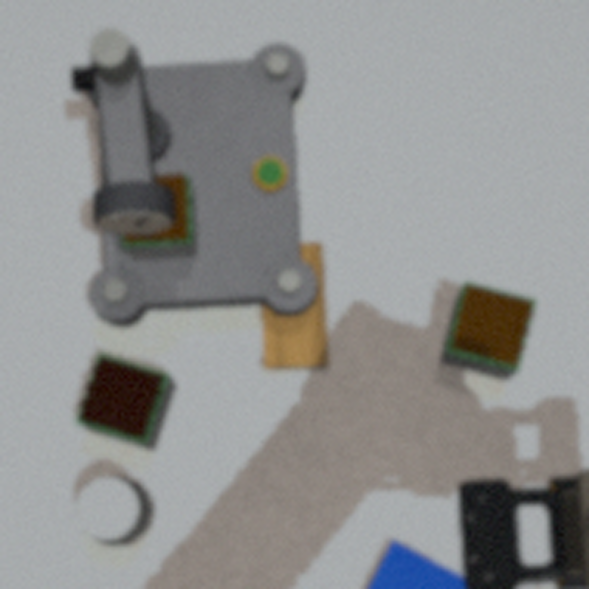

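```bash
cat > lv.py <<'E'
from h import *
T=cam("top");S=cam("side")
t=lambda x,y:(180+x/3.1,90+y/3.1)
def run(caps,col,oy):
    s=lambda x,y:(150+x/4,oy+y/4)
    P=[tri(T,t(*a),S,s(*b)) for a,b in caps]
    for p,e in P: print(p.round(4),round(e,4))
    sf,lf,rf=[p for p,_ in P]
    ux=(rf-sf)/.17; uy=(lf-sf)/.13
    print("tilt x,y",ux[2].round(4),uy[2].round(4), "yaw",np.degrees(np.arctan2(ux[1],ux[0])).round(2),"len",np.linalg.norm(ux),np.linalg.norm(uy))
    ct,e=tri(T,t(*col[0]),S,s(*col[1])); print("coltop",ct.round(4),e)
    a=np.arctan2(ux[1],ux[0]);ex=np.array([np.cos(a),np.sin(a)]);ey=np.array([-ex[1],ex[0]])
    m=(rf+lf)[:2]/2; b=m+.035*ex+.04*ey
    print("column base",b.round(4),"lean",((ct[:2]-b)/(ct[2]-.05)).round(4))
print("before");run([((293,285),(435,222)),((118,292),(394,350)),((282,66),(138,193))],((128,57),(165,28)),160)
print("after");run([((290,280),(433,235)),((115,289),(389,374)),((277,64),(122,226))],((111,50),(144,64)),155)
E
python3 lv.py
python3 - <<'E'
import cv2
for i,oy in ((0,0),(9,0)):
    a=cv2.imread(f"pics/side{i}.png")[160:260,150:280];b=cv2.imread(f"pics/top{i}.png")[95:200,200:290]
    cv2.imwrite(f"pics/za{i}.png",cv2.resize(a,None,fx=6,fy=6,interpolation=cv2.INTER_CUBIC)); cv2.imwrite(f"pics/zb{i}.png",cv2.resize(b,None,fx=5.7,fy=5.7,interpolation=cv2.INTER_CUBIC))
E
```

```text
before
[ 0.6492 -0.0691  0.0463] 0.002
[0.6459 0.0616 0.0534] 0.0021
[ 0.8207 -0.0651  0.0521] 0.0013
tilt x,y 0.0342 0.0547 yaw 1.34 len 1.0097562203342652 1.0076347646246961
coltop [0.7601 0.0297 0.2125] 0.0018349983602680942
column base [0.7674 0.0391] lean [-0.0446 -0.0576]
after
[ 0.6507 -0.0671  0.0525] 0.0038
[0.6483 0.064  0.0525] 0.0025
[ 0.8278 -0.061   0.0444] 0.0025
tilt x,y -0.0475 -0.0002 yaw 1.96 len 1.0437680656149158 1.0084415110920946
coltop [0.7671 0.0411 0.209 ] 0.001096371092339064
column base [0.7717 0.0427] lean [-0.0286 -0.0102]
```

View pics/za9.png

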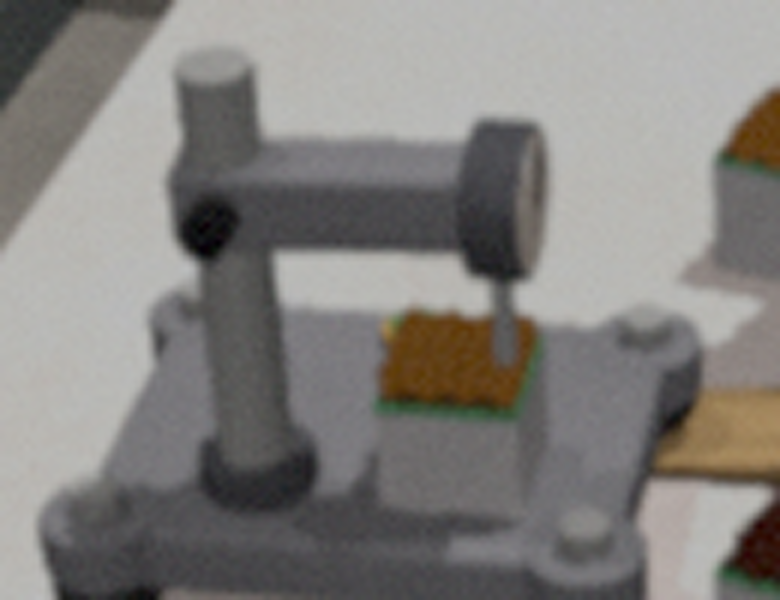

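View pics/zb9.png

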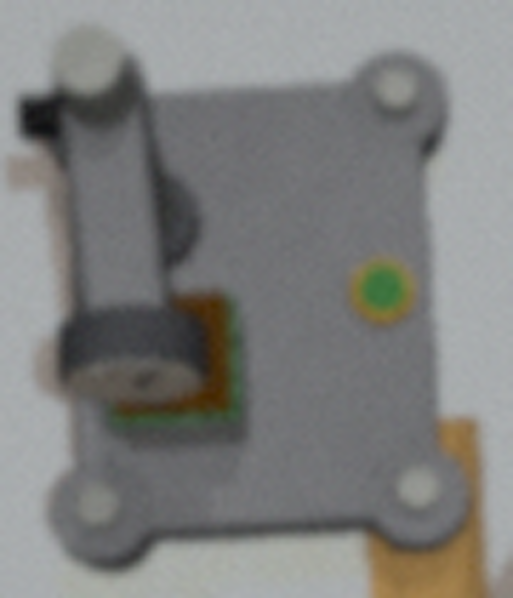

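```bash
cat >> lv.py <<'E'
print("after refined")
t=lambda x,y:(200+x/5.7,95+y/5.7)
def run2(caps,col,ht=.052):
    s=lambda x,y:(150+x/6,160+y/6)
    C=[plane(T,[t(*a)],h)[0] for (a,b),h in zip(caps,ht)]
    for (a,b),c in zip(caps,C): print(tri(T,t(*a),S,s(*b))[0].round(4),c.round(4))
    sf,lf,rf=C; d=rf-sf;e=lf-sf;print("len",np.linalg.norm(d),np.linalg.norm(e))
    a=np.arctan2(d[1],d[0]);ex=np.array([np.cos(a),np.sin(a)]);ey=np.array([-ex[1],ex[0]])
    m=(rf+lf)[:2]/2; b=m+.035*ex+.04*ey
    ct,e=tri(T,t(*col[0]),S,s(*col[1])); print("yaw",np.degrees(a),"coltop",ct.round(4),e,"lean",((ct[:2]-b)/(.213-.052)).round(4)); ct2=plane(T,[t(*col[0])],.213)[0]; print("top only lean",((ct2[:2]-b)/(.213-.052)).round(4))
    ct=tri(T,t(*col[0]),S,s(*col[1]))[0]
run2([((419,487),(646,331)),((98,503),(582,527)),((395,88),(184,305))],((89,57),(217,64)),(.052,.052,.052))
E
python3 lv.py | sed -n '/refined/,$p'
```

```text
after refined
[ 0.6517 -0.0669  0.0486] [ 0.6525 -0.0669  0.052 ]
[0.6484 0.0636 0.0537] [0.6496 0.064  0.052 ]
[ 0.8273 -0.0609  0.0464] [ 0.8237 -0.0611  0.052 ]
len 0.1712966662462858 0.1308716723155228
yaw 1.9221227015753959 coltop [0.7677 0.041  0.2101] 0.003301006411744556 lean [-0.0159 -0.0094]
top only lean [-0.0128 -0.0106]
```

View pics/zb0.png

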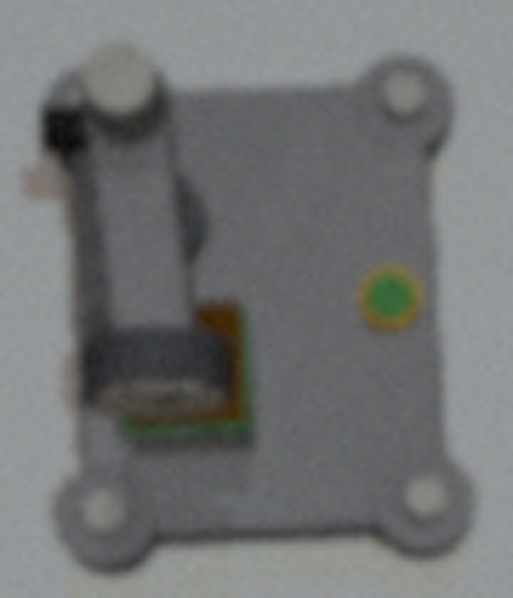

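View pics/za0.png

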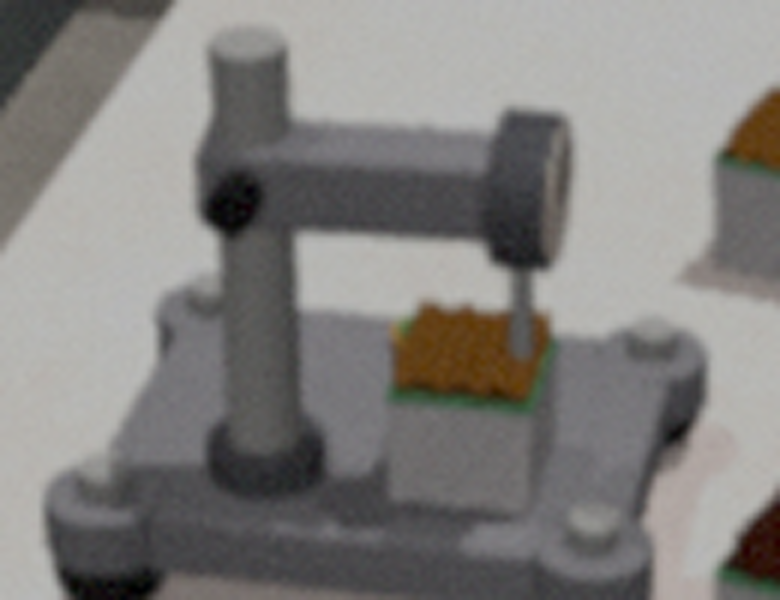

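```bash
python3 - <<'E'
from h import *
S=cam("side")
P={"left":(.6496,.064),"raised":(.8208,.0698)}
for n,p in P.items():
    for z in (.02,.022,.027,.034):
        c=proj(S,[[*p,z]])[0]; d=np.linalg.norm(np.array([*p,z])-ray(S,[[0,0]])[0]); r=.02*S[0][0,0]/d
        print(n,z,c.round(1),"bottom row",(c[1]+r).round(2),"sides",(c[0]-r).round(1),(c[0]+r).round(1))
for i in (0,9):
    im=cv2.imread(f"pics/side{i}.png"); g=cv2.cvtColor(im,cv2.COLOR_BGR2GRAY).astype(float)
    for nm,c0 in (("raised",168),("left",248)):
        prof=g[245:285,c0-2:c0+3].mean(1); print(i,nm,prof[:36].astype(int).tolist())
    a=im[230:280,150:270];cv2.imwrite(f"pics/f{i}.png",cv2.resize(a,None,fx=6,fy=6,interpolation=cv2.INTER_CUBIC))
a=cv2.vconcat([cv2.imread("pics/f0.png"),cv2.imread("pics/f9.png")]);cv2.imwrite("pics/f.png",a)
E
```

```text
left 0.02 [246.6 260.9] bottom row 270.44 sides 237.0 256.2
left 0.022 [246.5 260.1] bottom row 269.69 sides 236.9 256.2
left 0.027 [246.5 258.2] bottom row 267.81 sides 236.8 256.1
left 0.034 [246.3 255.5] bottom row 265.16 sides 236.7 256.0
raised 0.02 [166.  255.1] bottom row 264.33 sides 156.8 175.3
raised 0.022 [165.9 254.3] bottom row 263.59 sides 156.7 175.2
raised 0.027 [165.6 252.4] bottom row 261.71 sides 156.4 174.9
raised 0.034 [165.2 249.8] bottom row 259.08 sides 155.9 174.5
0 raised [108, 112, 96, 74, 68, 68, 69, 67, 67, 67, 53, 31, 13, 18, 12, 11, 34, 78, 104, 111, 112, 113, 115, 115, 120, 127, 134, 135, 137, 151, 170, 180, 181, 180, 181, 181]
0 left [133, 140, 142, 126, 101, 87, 86, 92, 107, 116, 114, 98, 76, 68, 68, 69, 68, 70, 66, 53, 33, 20, 18, 15, 14, 38, 82, 105, 112, 114, 125, 146, 171, 181, 181, 182]
9 raised [77, 75, 75, 79, 79, 78, 73, 70, 66, 68, 68, 67, 67, 57, 43, 21, 16, 9, 14, 38, 84, 108, 115, 115, 116, 121, 133, 141, 146, 152, 156, 160, 174, 183, 184, 183]
9 left [129, 134, 134, 130, 114, 96, 86, 88, 96, 111, 118, 116, 97, 76, 69, 70, 68, 68, 68, 67, 49, 28, 14, 18, 13, 28, 66, 98, 114, 116, 120, 138, 165, 180, 184, 183]
```

View pics/f.png

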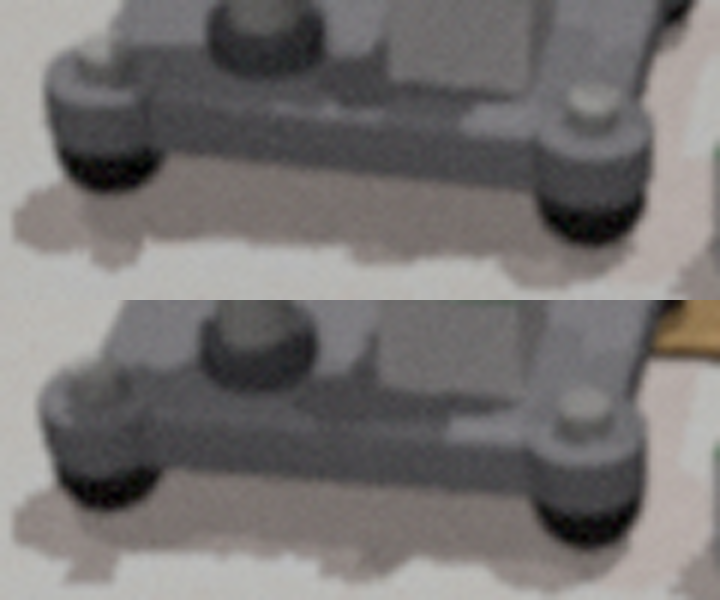

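```bash
python3 - <<'E'
from h import *
im=imaging.get_image("side"); a=cv2.cvtColor(im,cv2.COLOR_RGB2GRAY).astype(float); b=cv2.cvtColor(cv2.imread("pics/side9.png"),cv2.COLOR_BGR2GRAY)
print("stand change since last",np.abs(a-b)[165:275,155:340].mean(),robot.observe()['time'])
print(order.hand_in())
E
```

```text
stand change since last 2.074201474201474 15.15
the job is handed in; nothing more can be done
None
```

I pushed the wooden wedge about 110 mm along the bench with two fingertips on its thick end. I steered it from a heading of -3° to +1.3° so it ran centred under the short foot. I stopped when the push force rose from about 9 N to 16 N (the jam), backed straight off, lifted clear and handed in at about 15 s.

**Last checks**
- **Wedge position:** the foot sits about 43–45 mm behind the thin edge. The target is 46 mm, so the foot should be a few tenths of a mm low at most.
- **Level, from the feet:** in the side view the diagonally opposite foot is down on the bench within about 0.5 mm, which is about 0.005 rad. The limit is 0.012 rad.
- **At rest and untouched:** nothing visible moved between the last two side pictures and the wrist force was about zero. By eye, the sample blocks and jar are where they started, and the stand shifted only about 2 mm.

**Checks that were weaker or disagreed**
- **Column lean:** the absolute measurement from the top camera gave about 0.016 rad, which is above the limit. Comparing it with the start picture suggested about 0.008 rad left, but the uncertainty is about 0.01 rad, so I relied on the foot check and the jam force.
- **Contact force:** I did not measure the force between wedge and stand; I only inferred it from the jam.
- **Raised foot height:** it looked about 7 mm up at the start, not the 14 mm in the text. A 7 mm lift also matches the stated 0.07 rad lean.

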